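Load the line spool and hold its retaining cap ready above the spindle

TASK

Put the spool of line upright over the spindle of the stand, fully down on its seat, and let go of it. Then pick up the metal retaining cap, carry it upright over the blue storage bin, and hold it mouth down about 1 cm above the tip of the spindle, level, centred on the spindle and touching neither it nor the spool, so that the line's end can be brought out before the cap goes down. Finish while still holding the cap there, without having knocked over or pushed aside the bin, the loupe, the round gauge or the bottle.

Things in the scene. Friction and masses are not known exactly. Their poses are not given: they have to be found in the camera images.
- stand: Fixed spool stand: dark steel round foot 90 mm across, 12 mm thick; on it an aluminium seat collar 28 mm across up to 20 mm height; then an upright steel spindle 11 mm across, straight to 68 mm height, tapering to 5 mm at 77 mm, tip at 78 mm. Origin: centre of the foot's underside, on the worktop; z up along the spindle. Stands left of the bin.
- spindle_tip (a point): Tip of the spindle, on its axis, 78 mm above the worktop; z up.
- seat (a point): Centre of the top of the seat collar, on the spindle's axis, 20 mm above the worktop: the spool's underside rests here.
- spool: Loose full spool of line: white winding 49 mm across between two grey flanges 52 mm across and 5 mm thick; 44 mm high, through bore 18 mm across, about 90 g. Stands on its flange right of the bin. Origin: centre of its underside; z up along the bore. Both ends are alike. Can be gripped across the flanges.
- cap: Loose aluminium retaining cap, about 60 g, standing mouth down right of the bin (it and the spool may change places): collar 44 mm across from 0 to 6 mm height, above it a knurled grip 30 mm across up to 34 mm height; blind bore 16 mm across and 19 mm deep from below. Origin: centre of its underside (mouth of the bore); z up along its axis.
- bin: Loose blue storage bin holding cards, 247 mm long (x) by 130 mm wide (y), 104 mm high with the cards, about 0.9 kg; lies roughly lengthways ahead of the robot, between the stand and the cap and spool. Origin: centre of its underside; z up.
- loupe: Bystander: black eye loupe standing upright, 34 mm across, 34 mm high. Origin: centre of its underside.
- lens_gauge: Bystander: round white-faced gauge lying on its back, 68x51x16 mm. Origin: centre of its underside.
- bottle: Bystander: white bottle with a black cap, standing upright, 44 mm across, 116 mm high. Origin: centre of its underside.

How it is judged:
On the way, in this order (a step that is already met when the one before it is completed fails the run):
1. the spool stands fully down on the seat, round the spindle, and is let go (horizontal distance between spool and spindle_tip below 0.008 m and z of spool in the frame of seat between -0.004 and 0.004 m and angle between spool's own z axis and vertical below 0.12 rad and contact force between the fingers and spool below 0.05 N), for 0.2 s.
2. the cap passes upright over the bin (height (world z) of cap above 0.1 m and y of cap in the frame of bin between -0.065 and 0.065 m and x of cap in the frame of bin between -0.15 and 0.15 m and angle between cap's own z axis and vertical below 0.5 rad), for 0.02 s.
At the end, for the whole second after the job is handed in: Spool seated (within 4 mm of the seat, 8 mm of the axis, tilt under 0.12 rad) and let go; the gripper holds the cap still, its mouth 2 to 22 mm above the spindle's tip, within 8 mm of the axis, tilt under 0.12 rad, touching neither stand nor spool (all of step 1 and horizontal distance between cap and spindle_tip below 0.008 m and z of cap in the frame of spindle_tip between 0.002 and 0.022 m and angle between cap's own z axis and vertical below 0.12 rad and linear speed of cap below 0.03 m/s and contact force between the fingers and cap above 1 N and contact force between cap and stand below 0.05 N and contact force between cap and spool below 0.05 N); the arm keeps its last pose, push and grip.
It fails at once if the bin is pushed aside or knocked over (distance of bin from where it was at the start of the episode above 0.02 m or angle between bin's own z axis and vertical above 0.35 rad).
It fails at once if the loupe is pushed aside or knocked over (distance of loupe from where it was at the start of the episode above 0.02 m or angle between loupe's own z axis and vertical above 0.35 rad).
It fails at once if the round gauge is pushed aside or knocked over (distance of lens_gauge from where it was at the start of the episode above 0.02 m or angle between lens_gauge's own z axis and vertical above 0.35 rad).
It fails at once if the bottle is pushed aside or knocked over (distance of bottle from where it was at the start of the episode above 0.02 m or angle between bottle's own z axis and vertical above 0.35 rad).
It also fails if it takes over 70 s, if anything falls off the work surface, if the arm or the gripper's body presses on something with over 40 N, if the wrist force passes 120 N, or if a joint passes its speed limit or range.

ROBOT

A 6-joint arm with a two-finger parallel gripper is mounted at the origin on a cart in front of the work surface, level with it; the furniture and walls round the work are solid. World frame = base frame: x ahead of the robot, y to its left, z up, the work surface at z = 0. Lengths are in m, angles in rad, forces in N, time in s.
With the tool pointing down it reaches from about 0.275 to 0.975 m from the base axis. Payload 8.4 kg.
Tool frame: the origin (TCP) lies at the very end of the fingers, on their centre line; the grasp point (between the pads) lies 19 mm behind it; z points along the fingers, y is the line along which they close (so a half turn about z gives the same grasp; the last joint's range is limited). The gripper opens to 92 mm and grips with 3 to 60 N. Pads are 20 mm wide; open, the fingers measure 128 mm over their backs; the gripper's body (75 mm by 189 mm) begins 69 mm behind the grasp point.
Start: joints at [-1.115, 0.353, 1.633, -0, 1.155, -0.002], TCP at [0.276, -0.561, 0.215] pointing down, gripper open.
Joint ranges: [-2.63, 2.63], [-0.92, 2.1], [0.06, 2.66], [-1.3, 4.44], [0, 2.69], [-3.02, 3.02]. Speed limits (rad/s): [2.22, 2.22, 2.79, 3.14, 3.14, 3.14].

INTERFACE

Orientations are given as a unit quaternion [w, x, y, z].
In Python, from bench import read_state, capture, close_job, look_for, masks_of gives the robot as it stands.
- The arm moves only by the shell command python3 -m pendant 'ROWS' [OPENING] [FORCE]. ROWS is JSON, one flat list of numbers, 4 for each row, row after row: the shift along the tool's x, y, z in cm, then the turn about the tool's z in rad. In form: [dx, dy, dz, roll, dx, dy, dz, roll, ...]. A call has 1 to 5 rows; each row shifts and turns the commanded pose from where the row before left it, along the tool's axes as they then stand; what a row does not reach is not made up. A row lasts 1/8 s, in which the tool goes at most 62.5 mm and 10.7 degrees, less where a joint would pass 70% of its speed; a pose out of reach is approached as far as the arm can. A call with a gripper value outside its range is refused whole. OPENING is the gripper's target within -1 to 1 (shut at 1, half-way at 0, fully open at -1), set as the call begins (- or left out, the last holds). The fingers move at their own pace and stop on an object; FORCE is the grip in N (left out, the last holds). Time passes only in rows, so rows that do not move let the fingers close. It gives the time, the measured TCP pose, the force, the opening and the grip force at its end, in the units of the state.
- read_state(): the state, without advancing time (a new reading comes with each control period).
- capture(name): name is "scene" or "top"; returns a dict with "pixels" (384x512x3 uint8, red, green, blue), "fx", "fy", "cx", "cy" (pixels), "R" (3x3) and "t" (3): a world point X has camera coordinates R X + t. Camera axes: x right, y down, z forward; pixel columns grow to the right and rows downward; lengths in m; the calibration is good to about 2 mm. A picture is of the moment at which its call begins. There is no depth.
- close_job(): hands the job in; it is judged then, once.
Trained networks look in the newest picture that a camera, given by its name, has taken for a name from the list of things; names that differ only in an ending like _2 or _b are one class to them, and where a whole thing is asked for, a point or a joint stands for the part that bears it (a point fixed in the world has none). Each returns a list of dicts, best first, with "conf" (0 to 1); they miss things now and then, are a little off and sometimes report something else, mostly with a low value. They report only what shows in the picture. A call takes as long as a camera call.
- look_for(target, camera): "extent" ([left, top, right, bottom] in pixels, round what is visible of it).
- masks_of(target, camera): "region" (384x512 bool, what is visible of it) and "extent" ([left, top, right, bottom] in pixels, round what is visible of it).
The state is a dict: "time": time; "q": joint angles; "joint_velocities": joint speeds; "joint_torque": joint torques, N m; "ee_pos": TCP position; "tcp_rot": TCP orientation; "contact_force": force on the tool from outside, world axes, zero at the start; "moment": the same for the moment, N m; "gripper_width": opening from 0.0 (shut) to 1.0 (fully open); "gripper_force": force on a finger pad.
Only numpy, scipy, OpenCV 4.12 (cv2) and the standard library are available. Lean on these libraries where they do the work, as an engineer would, in place of code of your own. Each camera call takes 0.05 s, during which the arm holds its last target. There are 200 camera calls.

## Working session

There is one attempt and no reset: what is moved stays moved. The work goes in short steps, Python scripts to look and compute and a shell command to move; the robot and the scene stay as the last step left them, time stands still between calls to the robot, and variables do not carry over. Pictures are saved under pics/ and viewed, at most 10 in all, crops included, and the job is handed in when it is done.

```bash
mkdir -p pics; cat > h.py <<'E'
import numpy as np,cv2
from bench import *
def ray(c,u,v):
    d=c["R"].T@np.array([(u-c["cx"])/c["fx"],(v-c["cy"])/c["fy"],1.]); o=-c["R"].T@c["t"]; return o,d
def atz(c,u,v,z):
    o,d=ray(c,u,v); return o+d*(z-o[2])/d[2]
def proj(c,X):
    p=c["R"]@np.array(X)+c["t"]; return np.array([c["fx"]*p[0]/p[2]+c["cx"],c["fy"]*p[1]/p[2]+c["cy"]])
def save(c,n): cv2.imwrite("pics/"+n,c["pixels"][:,:,::-1])
E
python3 - <<'E'
from h import *
s=read_state();print(s["ee_pos"],s["tcp_rot"],s["gripper_width"],s["time"])
cs={}
for n in("top","scene"):
    c=capture(n);save(c,n+"0.png");print(n,-c["R"].T@c["t"],c["R"][2])
    for t in("stand","spool","cap","bin","loupe","lens_gauge","bottle"):
        for r in masks_of(t,n)[:2]:
            ys,xs=np.nonzero(r["region"]);print(t,round(r["conf"],2),np.round(r["extent"]),xs.mean().round(1),ys.mean().round(1),atz(c,xs.mean(),ys.mean(),0.03).round(3))
a=cv2.imread("pics/top0.png");b=cv2.imread("pics/scene0.png");cv2.imwrite("pics/both0.png",cv2.resize(np.vstack([a,b]),(400,600)))
E
```

```text
[ 0.27601278 -0.56021055  0.21389338] [-6.52031978e-04  9.73915812e-01  2.26908661e-01 -1.59194037e-04] 0.9996399244654356 0.0
top [ 0.50032517 -0.01407731  1.30873339] [ 0.06442714  0.01223407 -0.99784742]
stand 0.56 [129. 206. 164. 240.] 147.4 221.5 [0.512 0.285 0.03 ]
bin 0.79 [221. 136. 269. 235.] 243.6 186.3 [0.599 0.026 0.03 ]
lens_gauge 0.75 [164. 147. 184. 165.] 173.3 156.6 [0.685 0.213 0.03 ]
bottle 0.85 [125. 137. 148. 154.] 135.3 145.4 [0.718 0.315 0.03 ]
scene [-0.19943859 -0.56726799  0.61930739] [ 0.69671715  0.52203214 -0.49200372]
stand 0.77 [166. 178. 191. 205.] 180.2 194.8 [0.488 0.259 0.03 ]
spool 0.58 [290. 235. 313. 259.] 301.9 245.5 [ 0.487 -0.167  0.03 ]
cap 0.52 [351. 254. 366. 274.] 360.2 263.3 [ 0.508 -0.31   0.03 ]
bin 0.95 [220. 169. 308. 240.] 265.0 202.6 [0.599 0.027 0.03 ]
loupe 0.65 [382. 224. 392. 237.] 385.8 229.1 [ 0.674 -0.305  0.03 ]
lens_gauge 0.53 [229. 176. 244. 186.] 235.3 179.9 [0.658 0.188 0.03 ]
bottle 0.71 [211. 141. 222. 176.] 218.1 158.9 [0.747 0.342 0.03 ]
bottle 0.15 [221. 171. 312. 241.] 265.0 202.4 [0.6   0.028 0.03 ]
```

```bash
python3 - <<'E'
from h import *
a=cv2.imread("pics/top0.png");b=cv2.imread("pics/scene0.png")
x=cv2.resize(a[100:300,100:420],(800,500));cv2.imwrite("pics/a.png",x)
x=cv2.resize(b[130:290,150:410],(800,492),interpolation=cv2.INTER_CUBIC);cv2.imwrite("pics/b.png",x)
E
```

```text
(no output)
```

View pics/a.png

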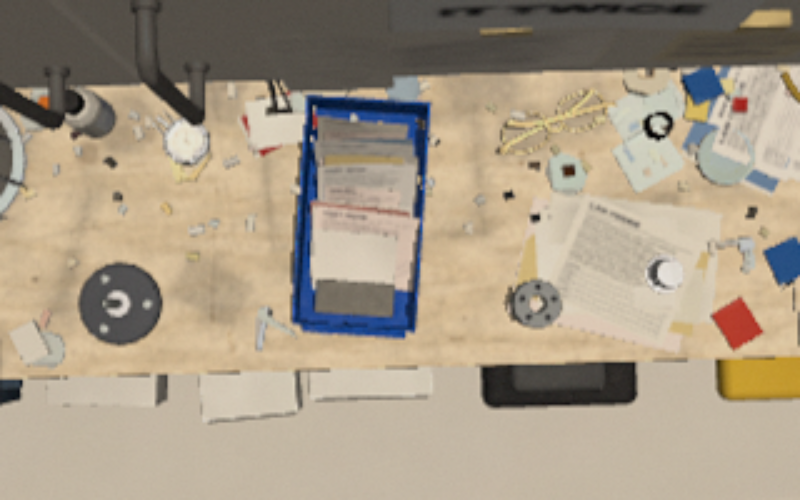

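View pics/b.png

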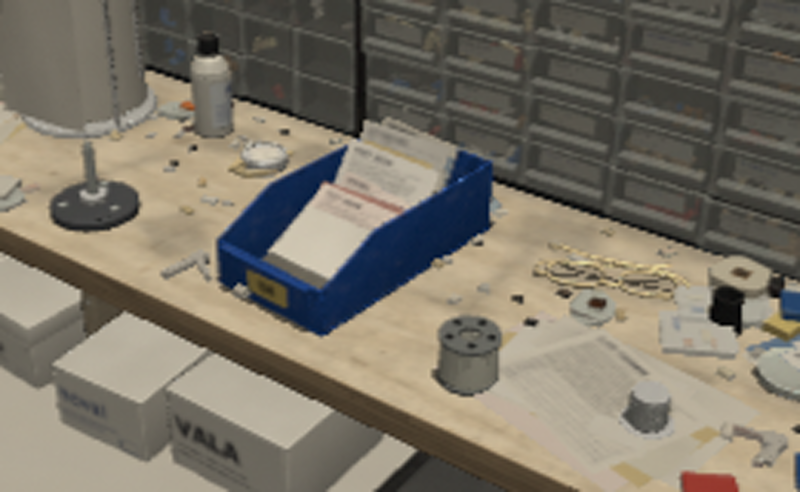

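The top view shows the stand foot at about (148,221), the spool's top at (315,221), the cap at (366,210) and the loupe at (363,150). The bin spans columns 218–272. The scene view agrees, with the spindle tip near (179,177), the spool's top at (303,238) and the cap's top at (361,256).

```bash
python3 - <<'E'
from h import *
T=capture("top");S=capture("scene")
g=T["pixels"].astype(int)
def blob(c,u,v,r,f):
    g=c["pixels"].astype(int);m=np.zeros(g.shape[:2],np.uint8)
    v,u=int(v),int(u);m[v-r:v+r,u-r:u+r]=f(g[v-r:v+r,u-r:u+r])
    n,l,s,ce=cv2.connectedComponentsWithStats(m);i=1+s[1:,4].argmax()
    k,_=cv2.findContours((l==i).astype(np.uint8),0,1);(cx,cy),rr=cv2.minEnclosingCircle(cv2.convexHull(k[0]));return s[i],ce[i],(cx,cy),rr
dark=lambda g:(g.max(2)<115)
def show(n,b,z): print(n,b[0],b[1].round(1),np.round(b[2],1),round(b[3],1),atz(T,*b[1],z).round(4),atz(T,*b[2],z).round(4))
show("stand",blob(T,148,221,25,dark),.012)
show("spool",blob(T,315,221,16,lambda g:(g.max(2)-g.min(2)<22)&(g.max(2)<165)),.044)
for n,u,v,z in(("tip",178.6,177,.078),("spool",302.7,238.2,.044),("cap",361.2,256.1,.034)):print("scene",n,atz(S,u,v,z).round(4))
for n,u,v,z in(("spool",314.8,220.8,.044),("cap",366.6,209.6,.034),("loupe",363.2,150.4,.034)):print("top",n,atz(T,u,v,z).round(4))
# bin corners top view at rim z~.09
for u,v in((305,97),(430,103),(412,335),(293,330)):print("bin",atz(T,100+u/2.5,100+v/2.5,.09).round(3))
E
```

```text
stand [132 205  33  33 726] [147.8 221.1] [147.7 221. ] 16.5 [0.5135 0.288  0.012 ] [0.5139 0.2884 0.012 ]
spool [304 212  21  19 272] [313.8 221.1] [313.8 221. ] 10.2 [ 0.5007 -0.1568  0.044 ] [ 0.5011 -0.1569  0.044 ]
scene tip [0.504 0.276 0.078]
scene spool [ 0.4974 -0.1626  0.044 ]
scene cap [ 0.5289 -0.3028  0.034 ]
top spool [ 0.5015 -0.1595  0.044 ]
top cap [ 0.5272 -0.2987  0.034 ]
top loupe [ 0.6854 -0.2966  0.034 ]
bin [0.718 0.076 0.09 ]
bin [ 0.708 -0.052  0.09 ]
bin [ 0.472 -0.027  0.09 ]
bin [0.48  0.094 0.09 ]
```

```bash
python3 -m pendant '[0,0,0,-0.18,0,0,0,-0.18,0,0,0,-0.18,0,0,0,-0.18,0,0,0,-0.18]' -1 20; python3 -m pendant '[0,0,0,-0.18,0,0,0,-0.036,0,0,0,0]'
```

```text
time: 1.52
ee_pos: [0.2762, -0.5606, 0.2146]
tcp_rot: [0.0, 0.776, 0.63, -0.0]
contact_force: [0.1, 0.2, 0.8]
gripper_width: 0.999
gripper_force: 0.0
time: 1.9
ee_pos: [0.2762, -0.5607, 0.2146]
tcp_rot: [-0.0, 0.707, 0.707, 0.0]
contact_force: [-0.3, 0.5, -0.4]
gripper_width: 0.999
gripper_force: 0.0
```

```bash
python3 -m pendant '[5,2.8,0,0,5,2.8,0,0,5,2.8,0,0,5,2.8,0,0,5,2.8,0,0]'; python3 -m pendant '[5,2.8,0,0,5,2.8,0,0,5,2.8,2,0,0.2,0,3,0,0,0,0,0]'
python3 - <<'E'
from h import *
s=read_state();p=s["ee_pos"];print(p)
T=capture("top");S=capture("scene");
for c,n in((T,"top"),(S,"scene")):
    for t in("spool","cap"):
        for r in look_for(t,n)[:2]:print(n,t,r)
    print(n,"proj tcp",proj(c,p),"proj spooltop",proj(c,[p[0],p[1],.044]))
a=cv2.resize(T["pixels"][170:270,265:395],(650,500),interpolation=cv2.INTER_CUBIC)
u,v=265,170
b=cv2.resize(S["pixels"][190:290,260:390],(650,500),interpolation=cv2.INTER_CUBIC)
cv2.imwrite("pics/c.png",cv2.resize(np.hstack([a,b]),(800,308))[:,:,::-1])
E
```

```text
time: 2.52
ee_pos: [0.4162, -0.3087, 0.2148]
tcp_rot: [0.0, 0.707, 0.707, 0.0]
contact_force: [0.2, -0.4, 0.4]
gripper_width: 1.0
gripper_force: 0.0
time: 3.15
ee_pos: [0.4978, -0.1568, 0.163]
tcp_rot: [-0.002, 0.706, 0.708, -0.001]
contact_force: [-0.7, -0.5, 0.3]
gripper_width: 1.001
gripper_force: 0.0
[ 0.49775046 -0.15682758  0.16297855]
top proj tcp [319.47400789 222.20508437] proj spooltop [313.82320272 222.26448766]
scene spool {'extent': [290.9, 234.7, 309.7, 258.7], 'conf': 0.8}
scene cap {'extent': [350.4, 252.1, 365.9, 275.9], 'conf': 0.67}
scene proj tcp [302.71945062 194.99447199] proj spooltop [300.7557986  237.32355527]
```

View pics/c.png

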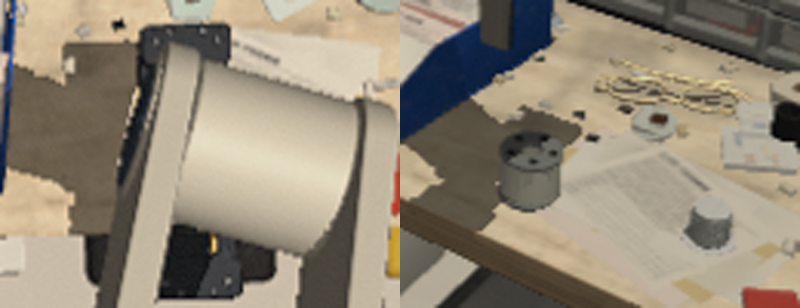

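```bash
python3 -m pendant '[-0.3,0.1,4,0,0,0,5,0,0,0,4,0,0,0,2,0,0,0,0,0]';python3 -m pendant '[0,0,0.7,0,0,0,0,0]';python3 -m pendant '[0,0,0,0,0,0,0,0,0,0,0,0,0,0,0,0,0,0,0,0]' 1 20;python3 -m pendant '[0,0,0,0,0,0,0,0,0,0,0,0,0,0,0,0,0,0,0,0]'
```

```text
time: 4.08
ee_pos: [0.4992, -0.1612, 0.0138]
tcp_rot: [-0.001, 0.706, 0.708, -0.0]
contact_force: [-0.2, -0.3, 0.8]
gripper_width: 1.0
gripper_force: 0.0
time: 4.32
ee_pos: [0.5005, -0.1613, 0.0082]
tcp_rot: [0.0, 0.706, 0.708, 0.0]
contact_force: [-0.4, -0.9, -0.8]
gripper_width: 1.0
gripper_force: 0.0
time: 4.95
ee_pos: [0.5001, -0.161, 0.0077]
tcp_rot: [0.0, 0.706, 0.708, 0.0]
contact_force: [-0.5, -0.1, 2.1]
gripper_width: 0.548
gripper_force: 20.0
time: 5.58
ee_pos: [0.5001, -0.161, 0.0076]
tcp_rot: [0.0, 0.706, 0.708, 0.0]
contact_force: [0.1, 0.5, 2.2]
gripper_width: 0.544
gripper_force: 20.0
```

```bash
python3 -m pendant '[0,0,-1,0,0,0,-4,0,0,0,-5,0,0,0,-5,0,0,0,-4,0]';python3 -m pendant '[0,0,0,0,0,0,0,0]'
python3 - <<'E'
from h import *
p=read_state()["ee_pos"];print(p)
T=capture("top");S=capture("scene")
for t in("spool","cap"):
  for r in look_for(t,"scene")[:2]:print(t,r)
for dz in(0,-.008,.036):print(proj(S,p+[0,0,dz]).round(1))
b=cv2.resize(S["pixels"][140:240,240:370],(650,500),interpolation=cv2.INTER_CUBIC)
cv2.imwrite("pics/d.png",b[:,:,::-1])
E
```

```text
time: 6.2
ee_pos: [0.5, -0.161, 0.2002]
tcp_rot: [0.001, 0.706, 0.708, 0.0]
contact_force: [0.4, -0.5, -1.3]
gripper_width: 0.545
gripper_force: 20.0
time: 6.45
ee_pos: [0.4994, -0.1608, 0.1971]
tcp_rot: [-0.0, 0.706, 0.708, -0.0]
contact_force: [0.2, 0.6, -1.5]
gripper_width: 0.545
gripper_force: 20.0
[ 0.49936487 -0.16078012  0.19706009]
spool {'extent': [303.5, 168.3, 314.6, 191.5], 'conf': 0.68}
cap {'extent': [350.9, 252.5, 367.9, 279.0], 'conf': 0.5}
[305.2 182.1]
[305.  185.2]
[305.9 167.7]
```

View pics/d.png

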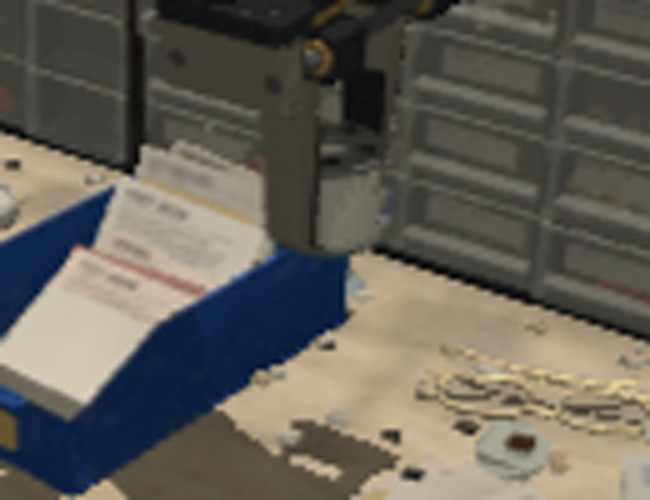

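The spool is held upright between the fingers, its right edge at about u=317.4. I'll check that edge against its predicted outline and refine the spindle position.

```bash
python3 - <<'E'
from h import *
p=read_state()["ee_pos"];S=capture("scene");T=capture("top")
a=np.linspace(0,6.283,200)
for e in(-.006,-.003,0,.003,.006):
    for z in(-.0076,.0364):
        q=np.array([proj(S,p+[.026*np.cos(t),e+.026*np.sin(t),z]) for t in a]);print(e,z,q[:,0].max().round(1),q[:,1].max().round(1),end=' | ')
    print()
g=S["pixels"].astype(int)
for r in(176,178,180):print(r,g[r,310:324].mean(1).round().astype(int))
# overlay stand model for (.5135,.288): predicted tip and foot in both
for n,c in(("S",S),("T",T)):
  for P in((.5135,.287),(.505,.279)):
    q=np.array([proj(c,[P[0]+.045*np.cos(t),P[1]+.045*np.sin(t),.012]) for t in a]);q0=np.array([proj(c,[P[0]+.045*np.cos(t),P[1]+.045*np.sin(t),.0]) for t in a])
    print(n,P,"tip",proj(c,[*P,.078]).round(1),"foot",np.vstack([q,q0]).min(0).round(1),np.vstack([q,q0]).max(0).round(1))
a=cv2.resize(S["pixels"][165:210,155:205],(400,360),interpolation=cv2.INTER_CUBIC)
b=cv2.resize(T["pixels"][197:245,122:172],(400,384),interpolation=cv2.INTER_CUBIC)[:360]
cv2.imwrite("pics/e.png",np.hstack([a,b])[:,:,::-1])
E
```

```text
-0.006 -0.0076 318.9 191.7 | -0.006 0.0364 320.1 173.8 | 
-0.003 -0.0076 317.7 191.3 | -0.003 0.0364 318.9 173.4 | 
0 -0.0076 316.5 190.9 | 0 0.0364 317.7 173.1 | 
0.003 -0.0076 315.4 190.6 | 0.003 0.0364 316.5 172.7 | 
0.006 -0.0076 314.2 190.2 | 0.006 0.0364 315.3 172.4 | 
176 [ 97 107  98 104 105  89  66  60  59  68  78  76  79  83]
178 [100 107 108 107  93  88  98  87  72  66  71  69  60  56]
180 [111 110 107 106 102  97  85  70  65  66  71  63  59  57]
S (0.5135, 0.287) tip [178.4 174.9] foot [165.9 187.1] [195.9 204.8]
S (0.505, 0.279) tip [178.2 176.6] foot [165.6 188.8] [195.8 206.8]
T (0.5135, 0.287) tip [142.3 221. ] foot [131.7 204.5] [165.7 237.8]
T (0.505, 0.279) tip [145.4 224.3] foot [134.6 207.6] [168.6 240.9]
```

View pics/e.png

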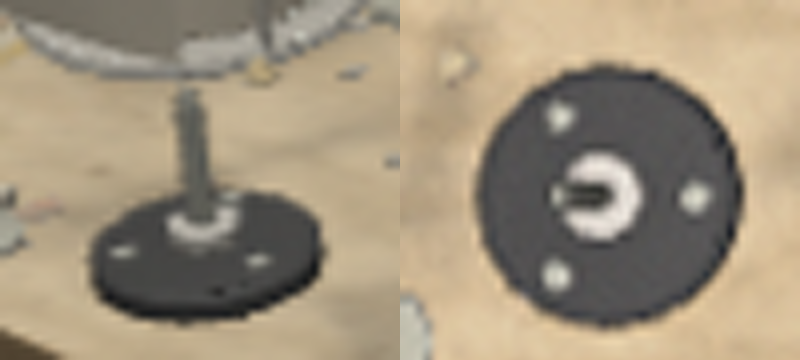

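```bash
python3 -m pendant '[3,0,0,0,5,0.3,0,0,5,0.3,0,0,5,0.3,0,0,5,0.3,0,0]'; python3 -m pendant '[5,0.1,0,0,5,0,0,0,5,0,0,0,4,0,0,0,2.7,0,0,0]'; python3 -m pendant '[0,0,4,0,0,0,3,0,0,0,1.5,0,0,0,0,0,0,0,0,0]'
python3 - <<'E'
from h import *
s=read_state();p=s["ee_pos"];print(p,s["tcp_rot"])
T=capture("top");S=capture("scene")
print(proj(S,p),"tip pred",proj(S,[p[0],p[1],.078]),proj(T,[p[0],p[1],.078]))
a=cv2.resize(S["pixels"][130:220,140:240],(500,450),interpolation=cv2.INTER_CUBIC)
b=cv2.resize(T["pixels"][197:245,122:172],(300,450),interpolation=cv2.INTER_CUBIC)
cv2.imwrite("pics/f.png",np.hstack([a,b])[:,:,::-1])
E
```

```text
time: 7.38
ee_pos: [0.5112, 0.0706, 0.1972]
tcp_rot: [-0.0, 0.706, 0.708, -0.0]
contact_force: [0.4, -1.4, -0.2]
gripper_width: 0.544
gripper_force: 20.0
time: 8.0
ee_pos: [0.5113, 0.2879, 0.1969]
tcp_rot: [-0.0, 0.706, 0.709, -0.0]
contact_force: [1.2, -0.3, -1.0]
gripper_width: 0.541
gripper_force: 20.0
time: 8.62
ee_pos: [0.5125, 0.2864, 0.1136]
tcp_rot: [0.0, 0.706, 0.708, 0.001]
contact_force: [0.3, -0.1, -0.8]
gripper_width: 0.545
gripper_force: 20.0
[0.51247325 0.28635969 0.11360664] [1.97820241e-04 7.06102927e-01 7.08108811e-01 7.27480684e-04]
[176.97476696 164.29420665] tip pred [178.32016028 175.04883878] [142.52814832 221.44241598]
```

View pics/f.png

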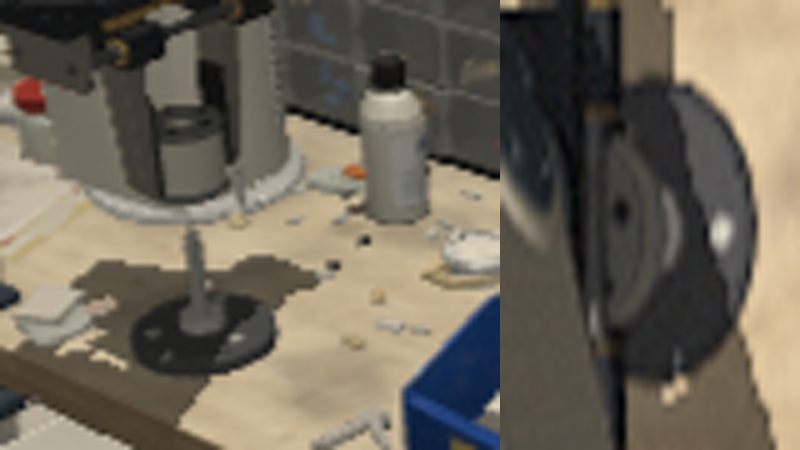

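The spool hangs above the spindle, with the tip at about (178.4,176), 1 px lower than predicted. I'll shift about 1 mm in each axis and go down slowly while watching the force.

```bash
python3 -m pendant '[-0.1,-0.1,1.5,0,0,0,1,0,0,0,0.5,0,0,0,0.5,0,0,0,0,0]'; python3 -m pendant '[0,0,0.4,0,0,0,0.4,0,0,0,0,0]'
```

```text
time: 9.35
ee_pos: [0.5107, 0.2851, 0.0772]
tcp_rot: [-0.0, 0.706, 0.708, -0.0]
contact_force: [-0.7, 0.4, -0.4]
gripper_width: 0.545
gripper_force: 20.0
time: 9.72
ee_pos: [0.511, 0.2853, 0.0694]
tcp_rot: [0.0, 0.706, 0.708, 0.0]
contact_force: [2.6, 1.3, -2.2]
gripper_width: 0.542
gripper_force: 20.0
```

```bash
python3 -m pendant '[0.1,0.15,0,0,0,0,0,0]'; python3 -m pendant '[0,0,0.5,0,0,0,0.5,0,0,0,0.5,0,0,0,0.5,0,0,0,0,0]'; python3 -m pendant '[0,0,0.6,0,0,0,0.6,0,0,0,0.4,0,0,0,0,0]'
```

```text
time: 9.98
ee_pos: [0.5121, 0.286, 0.0696]
tcp_rot: [-0.0, 0.706, 0.708, -0.0]
contact_force: [0.1, 0.3, 0.0]
gripper_width: 0.543
gripper_force: 20.0
time: 10.6
ee_pos: [0.5119, 0.2859, 0.049]
tcp_rot: [-0.0, 0.706, 0.708, -0.0]
contact_force: [0.2, -0.6, -0.5]
gripper_width: 0.545
gripper_force: 20.0
time: 11.1
ee_pos: [0.5119, 0.2859, 0.0331]
tcp_rot: [-0.0, 0.706, 0.708, -0.0]
contact_force: [-0.3, 0.1, -2.1]
gripper_width: 0.541
gripper_force: 20.0
```

```bash
python3 -m pendant '[0,0,0.4,0,0,0,0.1,0,0,0,0,0,0,0,0,0]';  python3 -m pendant '[0,0,0.1,0,0,0,0,0,0,0,0,0]'
```

```text
time: 11.6
ee_pos: [0.5123, 0.2861, 0.0287]
tcp_rot: [0.0, 0.706, 0.708, 0.0]
contact_force: [-1.2, -1.1, -0.9]
gripper_width: 0.543
gripper_force: 20.0
time: 11.98
ee_pos: [0.5123, 0.2861, 0.0277]
tcp_rot: [0.0, 0.706, 0.708, 0.0]
contact_force: [0.2, -0.3, 0.3]
gripper_width: 0.544
gripper_force: 20.0
```

```bash
python3 -m pendant '[0,0,0.1,0,0,0,0,0]'; python3 -m pendant '[0,0,0,0,0,0,0,0,0,0,0,0,0,0,0,0,0,0,0,0]' -1; python3 -m pendant '[0,0,0,0,0,0,-2,0,0,0,-5,0,0,0,-5,0,0,0,-6,0]'; python3 -m pendant '[-5,0,0,0,-5,0,0,0,-5,0,0,0,0,0,0,0]'
python3 - <<'E'
from h import *
print(read_state()["ee_pos"])
T=capture("top");S=capture("scene")
for c,n in((T,"top"),(S,"scene")):
    for t in("spool","cap"):
        for r in look_for(t,n)[:2]:print(n,t,r)
print(proj(S,[.512,.286,.064]),proj(T,[.512,.286,.064]))
a=cv2.resize(S["pixels"][150:222,140:220],(500,450),interpolation=cv2.INTER_CUBIC)
b=cv2.resize(T["pixels"][197:245,122:172],(300,288),interpolation=cv2.INTER_CUBIC)
b=np.vstack([b,np.zeros((162,300,3),np.uint8)])
cv2.imwrite("pics/g.png",np.hstack([a,b])[:,:,::-1])
E
```

```text
time: 12.22
ee_pos: [0.5124, 0.2862, 0.0276]
tcp_rot: [0.0, 0.706, 0.708, 0.0]
contact_force: [-3.7, -1.8, 11.0]
gripper_width: 0.545
gripper_force: 20.0
time: 12.85
ee_pos: [0.5121, 0.286, 0.0265]
tcp_rot: [-0.0, 0.706, 0.708, -0.0]
contact_force: [0.4, -0.1, -0.4]
gripper_width: 0.996
gripper_force: 0.0
time: 13.48
ee_pos: [0.5115, 0.2857, 0.2076]
tcp_rot: [-0.0, 0.706, 0.708, -0.001]
contact_force: [0.4, 2.1, 0.2]
gripper_width: 0.999
gripper_force: 0.0
time: 13.98
ee_pos: [0.5124, 0.1334, 0.2067]
tcp_rot: [0.0, 0.707, 0.707, -0.0]
contact_force: [-0.1, 0.8, -0.4]
gripper_width: 0.998
gripper_force: 0.0
[0.51237942 0.13335844 0.2067115 ]
top cap {'extent': [356.4, 143.8, 370.0, 153.1], 'conf': 0.51}
scene spool {'extent': [169.7, 178.8, 186.8, 197.5], 'conf': 0.83}
scene cap {'extent': [349.8, 255.8, 366.7, 274.3], 'conf': 0.78}
scene cap {'extent': [221.9, 167.1, 309.2, 241.5], 'conf': 0.57}
[178.80449528 179.28267808] [143.97946949 221.63636989]
```

View pics/g.png

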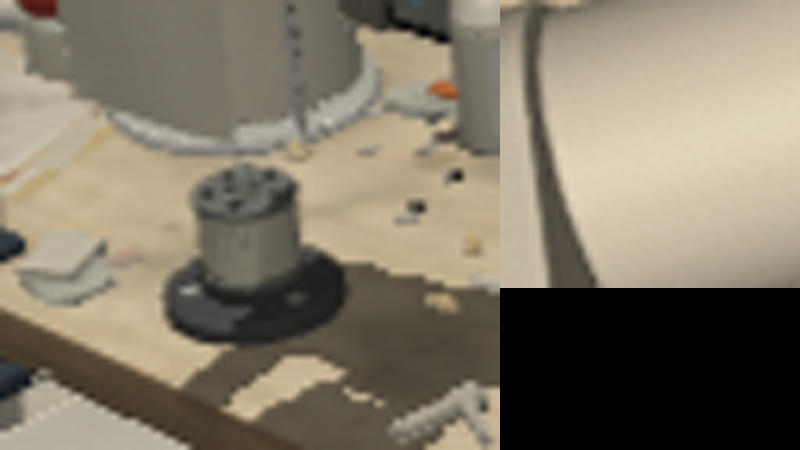

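The spool stands upright on the seat with the spindle inside it, its top near (179,180) against (178.8,179.3) predicted. Next is the cap.

```bash
python3 -m pendant '[-5,0.3,0,0,-5,0.3,0,0,-5,0.3,0,0,-5,0.3,0,0,-5,0.3,0,0]'; python3 -m pendant '[-5,0.15,0,0,-5,0,0,0,-5,0,0,0,-3.3,0,3,0,0,0,3,0]';python3 -m pendant '[0,0,4,0,0,0,0,0,0,0,0,0]'
python3 - <<'E'
from h import *
p=read_state()["ee_pos"];print(p)
T=capture("top");S=capture("scene")
for r in masks_of("cap","scene")[:1]:print(r["extent"],r["conf"])
q=[.529,-.300]
a=np.linspace(0,6.283,100)
for R,z in((.015,.034),(.022,0),(.022,.006)):
    k=np.array([proj(S,[q[0]+R*np.cos(t),q[1]+R*np.sin(t),z]) for t in a]);print(R,z,k.min(0).round(1),k.max(0).round(1))
a=cv2.resize(S["pixels"][225:285,320:400],(800,600),interpolation=cv2.INTER_CUBIC)
cv2.imwrite("pics/h.png",a[:,:,::-1])
E
```

```text
time: 14.9
ee_pos: [0.5288, -0.1146, 0.2066]
tcp_rot: [0.0, 0.706, 0.709, 0.0]
contact_force: [0.6, -0.1, -0.1]
gripper_width: 0.998
gripper_force: 0.0
time: 15.52
ee_pos: [0.5313, -0.2987, 0.1458]
tcp_rot: [0.001, 0.706, 0.708, 0.0]
contact_force: [0.7, 0.3, 0.3]
gripper_width: 1.0
gripper_force: 0.0
time: 15.9
ee_pos: [0.5315, -0.2967, 0.1077]
tcp_rot: [0.0, 0.706, 0.708, 0.0]
contact_force: [0.3, -0.2, -0.1]
gripper_width: 1.002
gripper_force: 0.0
[ 0.53145401 -0.29670995  0.10766534]
[352.0, 256.1, 369.2, 276.2] 0.58
0.015 0.034 [353.5 251.7] [366.7 259.7]
0.022 0 [349.1 261.2] [368.1 273.2]
0.022 0.006 [349.3 259.2] [368.4 271.2]
```

View pics/h.png

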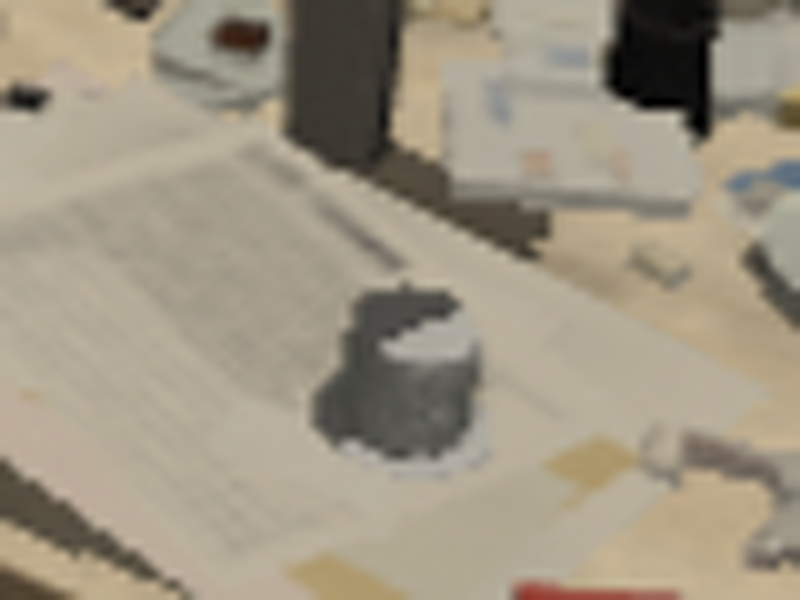

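The cap's top spans u=354.5–368 and its base 351–369, about 1 px right of the model. That puts the cap near (0.529,-0.302), so I'll shift −5 mm in tool x and −2 mm in tool y.

```bash
python3 -m pendant '[-0.5,-0.2,0,0,0,0,3,0,0,0,3,0,0,0,2,0,0,0,1,0]';python3 -m pendant '[0,0,0.6,0,0,0,0,0,0,0,0,0]';
```

```text
time: 16.68
ee_pos: [0.5282, -0.3019, 0.0158]
tcp_rot: [-0.0, 0.706, 0.708, -0.0]
contact_force: [0.6, -1.0, 0.1]
gripper_width: 0.999
gripper_force: 0.0
time: 17.05
ee_pos: [0.529, -0.3021, 0.0113]
tcp_rot: [0.001, 0.706, 0.708, 0.0]
contact_force: [0.5, 0.2, -0.2]
gripper_width: 0.997
gripper_force: 0.0
```

```bash
python3 -m pendant '[0,0,0,0,0,0,0,0,0,0,0,0,0,0,0,0,0,0,0,0]' 1 20;python3 -m pendant '[0,0,0,0,0,0,0,0,0,0,0,0,0,0,0,0,0,0,0,0]'; python3 -m pendant '[0,0,-1,0,0,0,-4,0,0,0,-5,0,0,0,-5,0,0,0,-5,0]';python3 -m pendant '[0,0,0,0,0,0,0,0]'
python3 - <<'E'
from h import *
p=read_state()["ee_pos"];print(p)
S=capture("scene")
a=np.linspace(0,6.283,100)
q=p.copy()
x0,y0=(proj(S,p)-[30,30]).round().astype(int)
for R,z in((.022,-.011),(.015,.023)):
    k=np.array([proj(S,p+[R*np.cos(t),R*np.sin(t),z]) for t in a]);print(R,z,((k.min(0)-[x0,y0])*10).round(),((k.max(0)-[x0,y0])*10).round())
b=cv2.resize(S["pixels"][y0:y0+60,x0:x0+60],(600,600),interpolation=cv2.INTER_CUBIC)
cv2.imwrite("pics/i.png",b[:,:,::-1])
E
```

```text
time: 17.68
ee_pos: [0.5285, -0.3019, 0.0106]
tcp_rot: [-0.0, 0.706, 0.708, -0.0]
contact_force: [-0.3, -0.2, 0.1]
gripper_width: 0.482
gripper_force: 0.0
time: 18.3
ee_pos: [0.5284, -0.3019, 0.0105]
tcp_rot: [-0.0, 0.706, 0.708, 0.0]
contact_force: [0.3, -0.1, -1.2]
gripper_width: 0.323
gripper_force: 20.0
time: 18.92
ee_pos: [0.5282, -0.3017, 0.213]
tcp_rot: [0.0, 0.706, 0.708, 0.0]
contact_force: [0.8, -0.1, -0.7]
gripper_width: 0.321
gripper_force: 20.0
time: 19.18
ee_pos: [0.528, -0.3016, 0.2105]
tcp_rot: [-0.0, 0.706, 0.708, -0.0]
contact_force: [-0.7, 0.1, -0.4]
gripper_width: 0.318
gripper_force: 20.0
[ 0.52801441 -0.30163862  0.21045321]
0.022 -0.011 [187. 301.] [400. 403.]
0.015 0.023 [239. 175.] [387. 242.]
```

View pics/i.png

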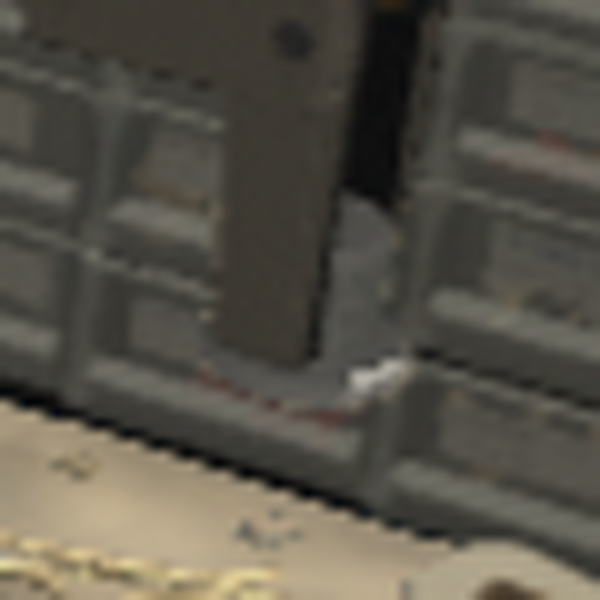

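The cap is held upright, its collar spanning 200–412 in the crop against 187–400 predicted (about 2 mm off in y). I'll carry it over the bin.

```bash
python3 -m pendant '[3,0,0,0,5,0,0,0,5,0,0,0,5,0,0,0,5,0,0,0]'; python3 -m pendant '[5,-0.3,0,0,5,-0.3,0,0,5,-0.3,0,0,5,-0.3,0,0,5,-0.2,0,0]';python3 -m pendant '[5,-0.2,0,0,4,0,0,0,2,0,0,0,0,0,0,0,0,0,0,0]'
```

```text
time: 19.85
ee_pos: [0.5265, -0.0703, 0.2089]
tcp_rot: [-0.001, 0.706, 0.708, -0.001]
contact_force: [0.8, -0.1, -0.8]
gripper_width: 0.32
gripper_force: 20.0
time: 20.48
ee_pos: [0.5117, 0.1793, 0.2089]
tcp_rot: [-0.001, 0.706, 0.708, -0.001]
contact_force: [1.6, 0.9, 0.2]
gripper_width: 0.32
gripper_force: 20.0
time: 21.1
ee_pos: [0.5105, 0.2867, 0.21]
tcp_rot: [0.0, 0.706, 0.708, -0.001]
contact_force: [-0.7, -0.4, -1.2]
gripper_width: 0.318
gripper_force: 20.0
```

```bash
python3 -m pendant '[0,0.1,4,0,0,0,3,0,0,0,2,0,0,0,1,0,0,0,0,0]'; python3 -m pendant '[0,0,0.5,0,0,0,0.5,0,0,0,0,0,0,0,0,0]'
python3 - <<'E'
from h import *
p=read_state()["ee_pos"];print(p)
S=capture("scene")
x0,y0=150,150
a=np.linspace(0,6.283,100)
for R,z in((.022,-.0105),(.026,.064-p[2])):
    k=np.array([proj(S,p+[R*np.cos(t),R*np.sin(t),z]) for t in a]);print(R,z,((k.min(0)-[x0,y0])*10).round(),((k.max(0)-[x0,y0])*10).round())
b=cv2.resize(S["pixels"][y0:y0+60,x0:x0+60],(600,600),interpolation=cv2.INTER_CUBIC)
cv2.imwrite("pics/j.png",b[:,:,::-1])
E
```

```text
time: 21.72
ee_pos: [0.5116, 0.2872, 0.1104]
tcp_rot: [-0.0, 0.706, 0.708, -0.0]
contact_force: [0.7, -0.1, -0.0]
gripper_width: 0.316
gripper_force: 20.0
time: 22.22
ee_pos: [0.5117, 0.2882, 0.1008]
tcp_rot: [0.0, 0.706, 0.708, 0.0]
contact_force: [0.4, -0.1, -1.1]
gripper_width: 0.324
gripper_force: 20.0
[0.51174247 0.28818436 0.10075518]
0.022 -0.0105 [198. 181.] [347. 246.]
0.026 -0.036755182978009907 [195. 252.] [370. 331.]
```

View pics/j.png

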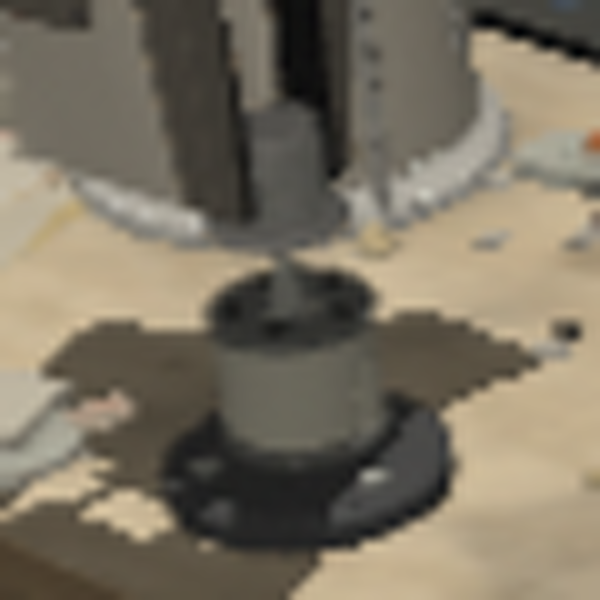

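The cap is level above the tip, its collar centred at u≈274 in the crop and the spool's top at 292. The expected gap is 10, not 18, so the cap is about 2.5 mm off-axis. I'll correct that, settle, check the state and hand in.

```bash
python3 -m pendant '[-0.2,0.15,0.1,0,0,0,0,0,0,0,0,0,0,0,0,0,0,0,0,0]'; python3 - <<'E'
from bench import *
import numpy as np
s=read_state();print(s["ee_pos"],s["gripper_force"],np.abs(s["joint_velocities"]).max())
print(close_job())
E
```

```text
time: 22.9
ee_pos: [0.5132, 0.2861, 0.0996]
tcp_rot: [-0.0, 0.706, 0.708, 0.0]
contact_force: [-0.1, -0.3, -1.0]
gripper_width: 0.32
gripper_force: 20.0
[0.51320431 0.28607266 0.09959185] 19.999871137551963 0.0017119601327988036
the job is handed in; nothing more can be done
None
```

I handed the job in at about 23 s: the spool is down on its seat and released, and the gripper is holding the cap level about 1 cm above the spindle tip; no verdict came back, and I didn't check the cap's final 2–3 mm centring move with a picture.

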